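# Heft opaque powder bottles and sort them into stock rack or refill tray

### The arm

A 7-joint arm with a two-finger parallel gripper is mounted at the origin on a cart in front of the work surface, level with it; the furniture and walls round the work are solid. World frame = base frame: x ahead of the robot, y to its left, z up, the work surface at z = 0. Lengths are in mm, angles in rad, forces in N, time in s.
With the tool pointing down it reaches from about 400 to 850 mm from the base axis. Payload 4.5 kg.
Tool frame: the origin (TCP) lies midway between the tips of the shut fingers; the grasp point (between the pads) lies 19 mm behind it; z points along the fingers, y is the line along which they close (so a half turn about z gives the same grasp; the last joint's range is limited). The gripper opens to 88 mm and grips with 3 to 60 N. Pads are 18 mm wide; open, the fingers measure 123 mm over their backs; the gripper's body (75 mm by 187 mm) begins 45 mm behind the grasp point.
Start: joints at [1.313, 0.689, -0.195, 1.565, 0.157, 0.902, -0.215], TCP at [179.827, -598.595, 238.743] pointing down, gripper open.
Joint ranges: [-3.01, 3.01], [-0.46, 2.08], [-1.47, 1.51], [0.13, 2.56], [-1, 4.14], [0.04, 2.09], [-2.66, 2.66]. Speed limits (rad/s): [2.57, 2.57, 3.14, 3.14, 3.14, 3.14, 3.14].

### API

Orientations are given as a unit quaternion [w, x, y, z].
In Python, from rig import arm, imaging, job_done gives the robot as it stands.
- The arm moves only by the shell command python3 -m crank 'ROWS' [FORCE]. ROWS is JSON, a list of rows, each a list of 7 numbers: the shift along the tool's x, y, z in mm, then the turn, a rotation vector about the tool's x, y, z in degrees, then the closure in counts, from 0 (fully open) to 255 (shut). In form: [[x, y, z, rx, ry, rz, hand], ...]. A call has exactly 5 rows; each row is the pose to reach, as a shift and turn from the pose commanded when the call began, along the tool's axes at that moment; what a row does not reach only later rows make up. A row lasts 1/12 s, in which the tool goes at most 41.7 mm and 7.16 degrees, less where a joint would pass 70% of its speed; a pose out of reach is approached as far as the arm can. A call with a gripper value outside its range is refused whole. The fingers move at their own pace and stop on an object; FORCE is the grip in N (left out, the last holds). Time passes only in rows, so rows that repeat a pose let the fingers close, or fill a call up. It gives the time, the measured TCP pose, the force, the opening and the grip force at its end, in the units of the state.
- arm.get_obs(): the state, without advancing time (a new reading comes with each control period).
- imaging.snapshot(name): name is "side" or "top"; returns a dict with "img" (400x640x3 uint8, red, green, blue), "z_map" (400x640 float32, mm along the optical axis (not along the pixel's ray), 0 where there is no reading), "fx", "fy", "cx", "cy" (pixels), "xyz" and "orientation" of the camera in the world. Camera axes: x right, y down, z forward; pixel columns grow to the right and rows downward; lengths in mm; the calibration is good to about 2 mm. A picture is of the moment at which its call begins.
- job_done(): hands the job in; it is judged then, once.
The state is a dict: "clock": time; "q": joint angles; "joint_velocities": joint speeds; "tau": joint torques, N m; "tool_pos": TCP position; "tool_rot": TCP orientation; "wrist_force": force on the tool from outside, world axes, zero at the start; "ft_torque": the same for the moment, N m; "opening": finger opening in mm; "grasp_force": force on a finger pad.
Only numpy, scipy, OpenCV 4.12 (cv2) and the standard library are available. Lean on these libraries where they do the work, as an engineer would, in place of code of your own. Each camera call takes 0.05 s, during which the arm holds its last target. There are 200 camera calls.

### The job

Nobody can see how full the two white powder bottles standing loose on the bench are, so lift each one and judge it by its weight on the wrist: a bottle of 300 g or more, all included, goes into a free hole of the white bottle rack, a lighter one is stood in the steel tray for refilling (within about 40 g of 300 g either place will do). Set each down upright, fully home on the floor of the rack or tray, rather than dropping it, and leave the bottle already in the rack, the timer and the small vial beside the work as they are.

Things in the scene. Friction and masses are not known exactly. Their poses are not given: they have to be found in the camera images.
- bottle_1: white plastic screw-cap powder bottle standing on the bench, opaque: body 62 mm across up to 98 mm high, cap 44 mm across from 100 to 120 mm; origin at the centre of its underside, z up its axis, same from every side. One of the two to be sorted; its mass, contents included, is anything from 95 to 505 g and can only be felt by lifting it; the cap is tight and carries it.
- bottle_2: The other loose bottle, same kind and size as bottle_1, with its own unknown mass from 95 to 505 g.
- stock_bottle: Third bottle of the same kind; it already stands in the third hole of the rack (cell2) and stays there. Note: a wall cabinet hangs 0.59 m above the back half of the bench, so keep the hand low (fingertips under 0.2 m).
- rack: White plastic bottle rack, 274 long (x) by 100 (y) by 66 mm high, fixed to the bench, its x axis running roughly from the front of the bench to the back: base plate with its top at 10 mm, drilled plate from 45 to 51 mm with three round holes of 71 mm at 86 mm pitch along x, end cheeks up to 66 mm. Origin under its centre, z up.
- cell0 (a point): Centre of the rack's first hole (rack x = -86 mm), on the base plate 10 mm above the bench; free.
- cell1 (a point): Centre of the rack's middle hole (rack x = 0), on the base plate 10 mm above the bench; free.
- tray: Shallow stainless tray with a rolled rim, 222 (x) by 142 (y) by 31 mm high over all, fixed to the bench, flat inside floor 213 by 133 mm, 3 mm above the bench. Origin under its centre, z up.
- timer: Small white bench timer, 36 x 64 x 58 mm, standing loose at the back of the work; origin under its centre. To be left alone.
- white_vial: Small glass screw-cap vial with a black cap, 25 mm across, 56 mm high, standing loose beside the bottles; origin under its centre. To be left alone.

How it is judged (in metres and radians):
At the end, for the whole second after the job is handed in: Each bottle upright (0.1 rad), at rest and released: in a free rack hole (axis within 12 mm, on the base plate), pressing with over 2.5 N (255 g), or on the tray floor within the rim, pressing with under 3.4 N (347 g). The third bottle still upright in its hole ((((horizontal distance between bottle_1 and cell0 below 0.012 m or horizontal distance between bottle_1 and cell1 below 0.012 m) and height (world z) of bottle_1 below 0.02 m and contact force between bottle_1 and rack above 2.5 N) or (x of bottle_1 in the frame of tray between -0.082 and 0.082 m and y of bottle_1 in the frame of tray between -0.042 and 0.042 m and height (world z) of bottle_1 below 0.01 m and contact force between bottle_1 and tray between 0.3 and 3.4 N)) and angle between each of bottle_1, bottle_2, stock_bottle's own z axis and vertical below 0.1 rad and linear speed of each of bottle_1, bottle_2 below 0.02 m/s and (((horizontal distance between bottle_2 and cell0 below 0.012 m or horizontal distance between bottle_2 and cell1 below 0.012 m) and height (world z) of bottle_2 below 0.02 m and contact force between bottle_2 and rack above 2.5 N) or (x of bottle_2 in the frame of tray between -0.082 and 0.082 m and y of bottle_2 in the frame of tray between -0.042 and 0.042 m and height (world z) of bottle_2 below 0.01 m and contact force between bottle_2 and tray between 0.3 and 3.4 N)) and horizontal distance between stock_bottle and rack below 0.096 m); the robot touches nothing.
It fails at once if a bottle was dropped from more than about 2 cm, or flung (out of the fingers and faster than 0.6 m/s) ((linear speed of bottle_1 above 0.6 m/s and contact force between bottle_1 and the fingers below 0.1 N) or (linear speed of bottle_2 above 0.6 m/s and contact force between bottle_2 and the fingers below 0.1 N)).
It fails at once if the bottle already in the rack, the timer or the vial was moved by more than 25 mm (distance of any of stock_bottle, timer, white_vial from where it was at the start of the episode above 0.025 m).
It also fails if it takes over 58 s, if anything falls off the work surface, if the arm or the gripper's body presses on something with over 40 N, if the wrist force passes 120 N, or if a joint passes its speed limit or range.

## Working session

There is one attempt and no reset: what is moved stays moved. The work goes in short steps, Python scripts to look and compute and a shell command to move; the robot and the scene stay as the last step left them, time stands still between calls to the robot, and variables do not carry over. Pictures are saved under pics/ and viewed, at most 10 in all, crops included, and the job is handed in when it is done.

```bash
mkdir -p pics; cat > h.py <<'E'
import numpy as np, cv2
from scipy.spatial.transform import Rotation as R
from rig import arm, imaging
def rot(q): return R.from_quat([q[1],q[2],q[3],q[0]])
def snap(n):
    s=imaging.snapshot(n); z=s["z_map"]
    v,u=np.mgrid[:400,:640]
    c=np.dstack([(u-s["cx"])/s["fx"]*z,(v-s["cy"])/s["fy"]*z,z])
    s["P"]=c@rot(s["orientation"]).as_matrix().T+np.array(s["xyz"])
    s["P"][z==0]=np.nan
    return s
E
python3 - <<'E'
from h import *
for n in("top","side"):
    s=snap(n); cv2.imwrite(f"pics/{n}0.png",s["img"][...,::-1]); np.save(f"{n}0.npy",s["P"])
    print(n,s["xyz"],s["orientation"],s["fx"])
o=arm.get_obs();print(o)
E
```

```text
top [ 427.7636374  -92.2340133 1331.8653863] [-0.02737249  0.70955341 -0.7034497   0.03071185] 458.7479459745357
side [  436.64265544 -1077.17923743   528.17334157] [-0.51812063  0.85471899 -0.02498376  0.01955201] 425.27098798211574
{'clock': 0.1, 'q': array([ 1.31277562,  0.68988123, -0.19450696,  1.56620141,  0.1572936 ,
        0.90249355, -0.21507879]), 'joint_velocities': array([-0.00036535, -0.00197136, -0.00077851, -0.00283587, -0.00045763,
       -0.00149767,  0.00022745]), 'tau': array([-3.29726259e-03, -5.28493631e+01, -1.27157897e+00, -1.53836507e+01,
       -5.25848719e-02,  1.94831424e-03,  8.02779846e-05]), 'tool_pos': array([ 179.60745454, -598.06773134,  238.01197273]), 'tool_rot': array([-7.78053210e-04,  9.89367922e-01,  1.45432039e-01, -1.74644265e-04]), 'wrist_force': array([-0.38593908,  0.11009866,  0.34309022]), 'ft_torque': array([-0.04922329, -0.02831533,  0.03355911]), 'grasp_force': 0.0, 'opening': 88.48588113074442}
```

View pics/top0.png

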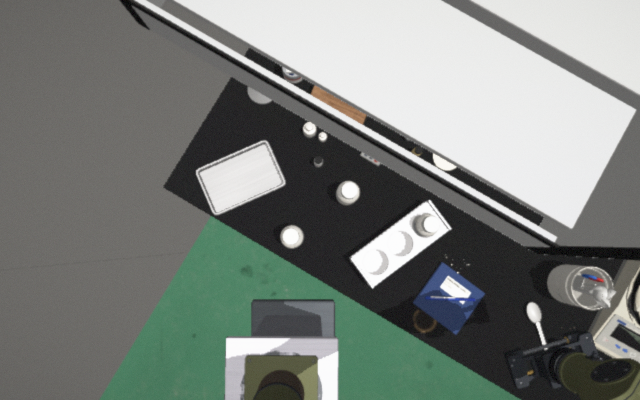

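View pics/side0.png

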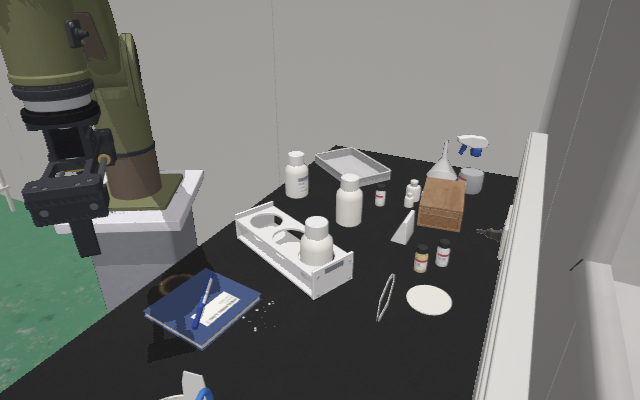

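The top view shows loose bottles at (291,237) and (347,192), the rack around (400,244) with the stock bottle at (426,225), the tray at (241,178), the vial at (319,161) and the timer near (371,157). The side view agrees, with bottles at (297,175) and (349,200), the rack at (292,248) and the timer at (405,228).

```bash
cat >> h.py <<'E'
def cap(P,uv,r=22,zlo=108,zhi=130):
    u,v=uv; Q=P[v-r:v+r,u-r:u+r].reshape(-1,3); Q=Q[(Q[:,2]>zlo)&(Q[:,2]<zhi)]
    (x,y),rad=cv2.minEnclosingCircle(Q[:,:2].astype(np.float32))
    return np.round([x,y,rad,np.median(Q[:,2]),len(Q)],1), np.round(np.median(Q,0),1)
E
python3 - <<'E'
from h import *
P=np.load("top0.npy")
for n,uv in dict(b1=(291,237),b2=(347,192),stock=(426,225)).items(): print(n,*cap(P,uv))
print("vial",*cap(P,(319,161),10,40,70))
print("bench z",np.nanmedian(P[230:240,325:335,2]))
img=cv2.imread("pics/top0.png").min(2)
def rect(uv0,uv1,zlo,zhi):
    m=np.zeros((400,640),bool); m[uv0[1]:uv1[1],uv0[0]:uv1[0]]=1
    with np.errstate(invalid='ignore'): m&=(P[...,2]>zlo)&(P[...,2]<zhi)
    c,s,a=cv2.minAreaRect(P[m][:,:2].astype(np.float32)); return np.round(c,1),np.round(s,1),round(a,1),m.sum()
print("rack",rect((340,195),(460,295),40,75)); print("cheeks",rect((340,195),(460,295),57,75))
print("tray",rect((185,135),(295,220),18,45))
S=np.load("side0.npy")
for n,uv in dict(b1=(297,160),b2=(349,184),stock=(316,228)).items(): print(n,*cap(S,uv,15,100,130))
def rs(uv0,uv1,zlo,zhi):
    Q=S[uv0[1]:uv1[1],uv0[0]:uv1[0]].reshape(-1,3);Q=Q[(Q[:,2]>zlo)&(Q[:,2]<zhi)]
    c,s,a=cv2.minAreaRect(Q[:,:2].astype(np.float32)); return np.round(c,1),np.round(s,1),round(a,1)
print("rackside",rs((230,200),(355,295),48,70)); print("timer",rs((388,208),(420,248),10,75)); print("trayside",rs((310,145),(395,190),22,40))
E
```

```text
b1 [439.3 -28.7  21.7 118.9 212. ] [439.  -28.  118.9]
b2 [ 563.  -182.7   21.5  119.4  210. ] [ 562.6 -183.   119.4]
stock [ 474.2 -397.9   22.   127.6  168. ] [ 473.7 -394.7  127.6]
vial [ 657.2 -100.1   11.8   55.2   55. ] [ 655.5 -100.3   55.2]
bench z -0.5010470259381918
rack (array([ 481.2, -285.7]), array([246.2, 276.2]), 36.8, np.int64(2160))
cheeks (array([ 481.7, -285.6]), array([245.3, 275.8]), 36.8, np.int64(431))
tray (array([652.8, 143.1]), array([245.3, 225.8]), 24.5, np.int64(629))
b1 [436.3 -30.9  23.  115.4 184. ] [435.8 -43.1 115.4]
b2 [ 560.9 -184.9   23.6  116.8  246. ] [ 559.7 -197.6  116.8]
stock [ 471.2 -400.8   22.5  122.4  481. ] [ 471.  -414.6  122.4]
rackside (array([ 476.8, -288.8]), array([243.3, 279.5]), 36.8)
timer (array([ 675.8, -291.3]), array([185.5,  57.2]), 73.4)
trayside (array([662.7, 145.8]), array([275.9, 229.6]), 23.8)
```

```bash
python3 - <<'E'
from h import *
def fit(P,c0,rad,zlo,zhi,excl=()):
    Q=P.reshape(-1,3); Q=Q[(Q[:,2]>zlo)&(Q[:,2]<zhi)]
    Q=Q[np.hypot(*(Q[:,:2]-c0).T)<rad]
    for e in excl: Q=Q[np.hypot(*(Q[:,:2]-e).T)>42]
    c,s,a=cv2.minAreaRect(Q[:,:2].astype(np.float32)); return np.round(c,1),np.round(s,1),round(a,1),len(Q)
T=np.load("top0.npy");S=np.load("side0.npy")
for n,P,b2,st in(("top",T,(563,-183),(474,-398)),("side",S,(561,-185),(471,-401))):
    print(n,"rack",fit(P,(425,-330),165,40,72,[b2,st]),fit(P,(425,-330),165,46,75,[b2,st]))
    print(n,"tray",fit(P,(590,140),150,20,40),fit(P,(590,140),150,-1,40)[:3])
Q=T[150:215,185:295]; Q=Q[(Q[...,2]>15)&(Q[...,2]<45)]; print(Q.mean(0),Q.min(0),Q.max(0))
# rack from white contour, plane 51 / tray contour plane 31
s=imaging.snapshot("top"); img=s["img"]; M=rot(s["orientation"]).as_matrix(); o=np.array(s["xyz"])
def ray(uv,z):
    d=M@[(uv[0]-s["cx"])/s["fx"],(uv[1]-s["cy"])/s["fy"],1]; return (o+d*(z-o[2])/d[2])[:2]
g=cv2.cvtColor(img,cv2.COLOR_RGB2GRAY); m=(g>70).astype(np.uint8)
for n,(x0,y0,x1,y1),z in(("rack",(346,196,456,292),62),("tray",(190,138,290,218),31)):
    w=np.zeros_like(m); w[y0:y1,x0:x1]=m[y0:y1,x0:x1]
    if n=="rack": cv2.circle(w,(347,192),17,0,-1)
    c=max(cv2.findContours(w,0,2)[0],key=cv2.contourArea)[:,0]
    X=np.array([ray(p,z) for p in c],np.float32); r=cv2.minAreaRect(X); print(n,np.round(r[0],1),np.round(r[1],1),round(r[2],1))
o_=imaging
big=cv2.resize(img[190:300,335:465],None,fx=5,fy=5,interpolation=2); cv2.imwrite("pics/rack.png",big[...,::-1])
E
```

```text
top rack (array([ 422.7, -329.3]), array([100.3, 276.2]), 36.9, 1899) (array([ 422.7, -329.3]), array([100.3, 276.2]), 36.9, 1894)
top tray (array([607.9, 122.6]), array([146.8, 225.7]), 24.6, 584) (array([605.2, 131.4]), array([299. , 264.4]), 60.1)
side rack (array([ 420.4, -330.9]), array([102.7, 279.5]), 36.9, 2313) (array([ 420.4, -330.9]), array([102.7, 279.5]), 36.9, 2193)
side tray (array([604.6, 120.6]), array([148.6, 230.1]), 24.6, 495) (array([603. , 114.9]), array([290.4, 240.5]), 22.7)
[596.38985544 140.37223292  28.67522695] [500.22793888  -3.87282869  15.28992608] [687.54375029 249.11470014  38.70922445]
rack [ 423.6 -329.1] [108.  281.8] 36.9
tray [607.3 121. ] [150.5 229.8] 24.5
```

View pics/rack.png

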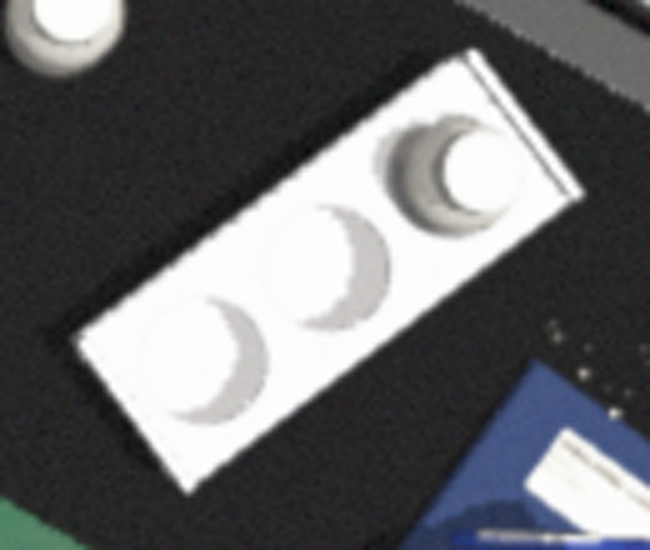

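The crop shows the two free holes, with the stock bottle in the far one. The rack is centred near (421,-330) with its long axis at -53°. I'll go above bottle 2 first and then turn the tool across the rack.

```bash
A='import json'
python3 -m crank '[[32,-19,3,0,0,0,0],[64,-38,6,0,0,0,0],[97,-57,9,0,0,0,0],[129,-76,12,0,0,0,0],[162,-96,15,0,0,0,0]]' 30 >/dev/null
python3 -m crank '[[32,-19,3,0,0,0,0],[64,-38,6,0,0,0,0],[97,-57,9,0,0,0,0],[129,-76,12,0,0,0,0],[162,-96,15,0,0,0,0]]' >/dev/null
python3 -m crank '[[32,-19,3,0,0,0,0],[64,-38,6,0,0,0,0],[97,-57,9,0,0,0,0],[129,-76,12,0,0,0,0],[161,-95,15,0,0,0,0]]' 
python3 -m crank '[[0,0,0,0,0,-7,0],[0,0,0,0,0,-14,0],[0,0,0,0,0,-21,0],[0,0,0,0,0,-28,0],[0,0,0,0,0,-35,0]]' >/dev/null
python3 -m crank '[[0,0,0,0,0,-7,0],[0,0,0,0,0,-14,0],[0,0,0,0,0,-21,0],[0,0,0,0,0,-28,0],[0,0,0,0,0,-35,0]]' >/dev/null
python3 -m crank '[[0,0,0,0,0,-7,0],[0,0,0,0,0,-14,0],[0,0,0,0,0,-21,0],[0,0,0,0,0,-28,0],[0,0,0,0,0,-35,0]]' >/dev/null
python3 -m crank '[[0,0,0,0,0,-5,0],[0,0,0,0,0,-5,0],[0,0,0,0,0,-5,0],[0,0,0,0,0,-5,0],[0,0,0,0,0,-5,0]]'
cat >> h.py <<'E'
def to(x,y,z,deg=None):
    o=arm.get_obs(); r=rot(o["tool_rot"]); M=r.as_matrix()
    print("clk",o["clock"],"tcp",np.round(o["tool_pos"],1),"yaw",round(np.degrees(np.arctan2(M[1,0],M[0,0])),1),"tilt",np.round(M[:2,2],4))
    print("shift",np.round(M.T@(np.array([x,y,z])-o["tool_pos"]),1),"q",np.round(o["q"],2),"F",np.round(o["wrist_force"],2),"open",round(o["opening"],1),"grip",o["grasp_force"])
E
python3 -c "
from h import *
to(562,-183.8,65)"
```

```text
clock: 1.4
tool_pos: [562.7, -182.5, 193.4]
tool_rot: [-0.0, 0.989, 0.146, -0.0]
wrist_force: [0.1, -0.5, 0.4]
opening: 88.4
grasp_force: 0.0
clock: 3.07
tool_pos: [561.7, -184.2, 193.7]
tool_rot: [0.0, 0.449, 0.894, -0.0]
wrist_force: [0.9, 0.1, 0.4]
opening: 88.2
grasp_force: 0.0
clk 3.0667 tcp [ 561.7 -184.2  193.7] yaw 126.6 tilt [-0.0001 -0.0003]
shift [  0.2   0.5 128.7] q [ 0.6   0.77 -0.65  1.7   0.58  0.87  0.34] F [0.9  0.09 0.4 ] open 88.2 grip 0.0
```

```bash
python3 -m crank '[[0,0,20,0,0,0,0],[0,0,45,0,0,0,0],[0,0,75,0,0,0,0],[0,0,100,0,0,0,0],[0,0,110,0,0,0,0]]' | grep -E "pos|force"
python3 -m crank '[[0,0,6,0,0,0,0],[0,0,12,0,0,0,0],[0,0,18,0,0,0,0],[0,0,18,0,0,0,0],[0,0,18,0,0,0,0]]' | grep -E "pos|force"
python3 -m crank '[[0,0,0,0,0,0,255],[0,0,0,0,0,0,255],[0,0,0,0,0,0,255],[0,0,0,0,0,0,255],[0,0,0,0,0,0,255]]' 30
python3 -m crank '[[0,0,0,0,0,0,255],[0,0,0,0,0,0,255],[0,0,0,0,0,0,255],[0,0,0,0,0,0,255],[0,0,0,0,0,0,255]]' 
```

```text
tool_pos: [559.8, -184.1, 80.7]
wrist_force: [0.8, 0.0, 0.2]
grasp_force: 0.0
tool_pos: [562.2, -184.3, 66.4]
wrist_force: [-0.2, 0.2, -0.4]
grasp_force: 0.0
clock: 4.32
tool_pos: [562.0, -184.2, 66.0]
tool_rot: [0.0, 0.448, 0.894, 0.0]
wrist_force: [-0.3, -0.4, 0.2]
opening: 58.4
grasp_force: 30.0
clock: 4.73
tool_pos: [562.0, -184.2, 65.9]
tool_rot: [0.0, 0.448, 0.894, 0.0]
wrist_force: [-0.1, -0.6, 2.6]
opening: 58.1
grasp_force: 30.0
```

```bash
python3 -m crank '[[0,0,-5,0,0,0,255],[0,0,-12,0,0,0,255],[0,0,-20,0,0,0,255],[0,0,-30,0,0,0,255],[0,0,-40,0,0,0,255]]' | grep -E "pos|force"
python3 -m crank '[[0,0,-10,0,0,0,255],[0,0,-20,0,0,0,255],[0,0,-30,0,0,0,255],[0,0,-40,0,0,0,255],[0,0,-45,0,0,0,255]]' | grep -E "pos|force"
for i in 1 2 3 4 5 6; do python3 -m crank '[[0,0,0,0,0,0,255],[0,0,0,0,0,0,255],[0,0,0,0,0,0,255],[0,0,0,0,0,0,255],[0,0,0,0,0,0,255]]' | grep -E "pos|force|open"; done
python3 - <<'E'
from h import *
s=snap("side"); cv2.imwrite("pics/lift.png",s["img"][60:300,180:500,::-1])
to(421.5,-330,151)
t=snap("top"); cv2.imwrite("pics/liftt.png",t["img"][...,::-1])
E
```

```text
tool_pos: [561.7, -184.2, 106.8]
wrist_force: [-0.7, 0.3, -1.3]
grasp_force: 30.0
tool_pos: [562.4, -184.2, 152.5]
wrist_force: [0.2, 0.2, -1.7]
grasp_force: 30.0
tool_pos: [561.4, -184.1, 150.2]
wrist_force: [0.6, 0.3, -1.7]
opening: 58.3
grasp_force: 30.0
tool_pos: [561.7, -184.2, 150.7]
wrist_force: [-0.5, -0.1, -1.5]
opening: 58.3
grasp_force: 30.0
tool_pos: [561.7, -184.2, 150.7]
wrist_force: [0.6, -0.3, -1.8]
opening: 58.4
grasp_force: 30.0
tool_pos: [561.7, -184.2, 150.7]
wrist_force: [-0.1, 0.2, -1.4]
opening: 58.6
grasp_force: 30.0
tool_pos: [561.8, -184.2, 150.7]
wrist_force: [-1.7, 0.1, -0.8]
opening: 58.3
grasp_force: 30.0
tool_pos: [561.8, -184.2, 150.7]
wrist_force: [0.2, 0.3, -1.8]
opening: 58.3
grasp_force: 30.0
clk 8.1167 tcp [ 561.8 -184.2  150.8] yaw 126.7 tilt [ 0.0001 -0.0001]
shift [ -33.  -199.6   -0.2] q [ 0.58  0.82 -0.62  1.74  0.64  0.79  0.3 ] F [ 0.9   0.78 -1.27] open 58.4 grip 29.965787397231907
```

View pics/lift.png

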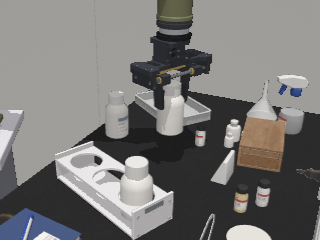

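The cropped view shows the bottle held upright and clear of the bench, at about (172,115) in the crop. The wrist change of about 1.8 N means roughly 180 g, so it goes in the tray.

```bash
python3 -c "
from h import *
to(587,162,150.8)"
```

```text
clk 8.1667 tcp [ 561.8 -184.2  150.7] yaw 126.7 tilt [ 0.0001 -0.    ]
shift [ 2.624e+02  2.272e+02 -1.000e-01] q [ 0.58  0.82 -0.62  1.74  0.64  0.79  0.3 ] F [-0.19  0.33 -1.57] open 58.9 grip 29.96581864077598
```

```bash
python3 -m crank '[[8,7,0,0,0,0,255],[24,21,0,0,0,0,255],[44,38,0,0,0,0,255],[66,57,0,0,0,0,255],[88,76,0,0,0,0,255]]' | grep -E "pos|force"
python3 -m crank '[[22,19,0,0,0,0,255],[44,38,0,0,0,0,255],[66,57,0,0,0,0,255],[88,76,0,0,0,0,255],[110,95,0,0,0,0,255]]' | grep -E "pos|force"
python3 -m crank '[[22,19,0,0,0,0,255],[40,35,0,0,0,0,255],[55,47,0,0,0,0,255],[64,56,0,0,0,0,255],[64,56,0,0,0,0,255]]' | grep -E "pos|force"
python3 -m crank '[[0,0,0,0,0,0,255],[0,0,15,0,0,0,255],[0,0,35,0,0,0,255],[0,0,55,0,0,0,255],[0,0,65,0,0,0,255]]' | grep -E "pos|force"
python3 -m crank '[[0,0,3,0,0,0,255],[0,0,6,0,0,0,255],[0,0,8,0,0,0,255],[0,0,10,0,0,0,255],[0,0,10,0,0,0,255]]' | grep -E "pos|force"
python3 -c "
from h import *
to(587,162,69)
s=snap('top');P=s['P']
print(cap(P,(232,170),40,108,135))"
```

```text
tool_pos: [570.0, -66.3, 150.8]
wrist_force: [-0.0, 0.8, -1.2]
grasp_force: 30.0
tool_pos: [580.0, 79.3, 150.8]
wrist_force: [1.4, -0.3, -1.6]
grasp_force: 30.0
tool_pos: [586.6, 166.5, 151.1]
wrist_force: [0.2, 0.8, -1.8]
grasp_force: 30.0
tool_pos: [586.2, 158.0, 83.5]
wrist_force: [-0.0, -0.9, -2.1]
grasp_force: 30.0
tool_pos: [587.4, 161.5, 76.2]
wrist_force: [0.8, -0.1, -1.0]
grasp_force: 30.0
clk 10.25 tcp [587.4 161.5  76.2] yaw 126.7 tilt [0.0009 0.0001]
shift [ 0.7 -0.1  7.2] q [-0.07  0.93 -0.5   1.72  0.67  0.66 -0.3 ] F [ 0.79 -0.11 -1.01] open 58.4 grip 29.965708886738867
(array([ 0.,  0.,  0., nan,  0.]), array([nan, nan, nan]))
  return _methods._mean(a, axis=axis, dtype=dtype,
  ret = ret.dtype.type(ret / rcount)
  ret = um.true_divide(
```

Lower in 1–2 mm steps until the floor is felt.

```bash
python3 -m crank '[[0,0,1,0,0,0,255],[0,0,2,0,0,0,255],[0,0,3,0,0,0,255],[0,0,4,0,0,0,255],[0,0,5,0,0,0,255]]' | grep -E "pos|force"
for i in 1 2 3 ; do python3 -m crank '[[0,0,1,0,0,0,255],[0,0,1,0,0,0,255],[0,0,1,0,0,0,255],[0,0,1,0,0,0,255],[0,0,1,0,0,0,255]]' | grep -E "pos|force"; done
```

```text
tool_pos: [587.1, 161.5, 70.6]
wrist_force: [-0.1, -0.3, -1.4]
grasp_force: 30.0
tool_pos: [587.1, 161.6, 69.7]
wrist_force: [-0.3, 0.3, -1.2]
grasp_force: 30.0
tool_pos: [587.3, 161.6, 69.0]
wrist_force: [-0.2, -0.3, 1.4]
grasp_force: 30.0
tool_pos: [587.3, 161.6, 68.9]
wrist_force: [-2.1, -1.6, 9.4]
grasp_force: 30.0
```

```bash
python3 -m crank '[[0,0,-1,0,0,0,255],[0,0,-1,0,0,0,150],[0,0,-1,0,0,0,0],[0,0,-1,0,0,0,0],[0,0,-1,0,0,0,0]]' | grep -E "pos|force|open"
python3 -m crank '[[0,0,-1,0,0,0,0],[0,0,-1,0,0,0,0],[0,0,-1,0,0,0,0],[0,0,-1,0,0,0,0],[0,0,-1,0,0,0,0]]' | grep -E "pos|force|open"
python3 -m crank '[[0,0,-10,0,0,0,0],[0,0,-25,0,0,0,0],[0,0,-45,0,0,0,0],[0,0,-65,0,0,0,0],[0,0,-90,0,0,0,0]]' | grep -E "pos|force|open"
python3 -c "
from h import *
to(437.8,-29.8,190)"
```

```text
tool_pos: [587.0, 161.5, 68.4]
wrist_force: [-1.3, 0.4, -0.7]
opening: 76.7
grasp_force: 0.0
tool_pos: [587.1, 161.5, 69.7]
wrist_force: [-0.6, -0.1, 0.2]
opening: 88.2
grasp_force: 0.0
tool_pos: [586.4, 161.3, 160.6]
wrist_force: [-0.6, 0.1, -0.6]
opening: 88.0
grasp_force: 0.0
clk 13.2167 tcp [586.4 161.3 160.6] yaw 126.7 tilt [-0.0014 -0.0005]
shift [ -64.2 -233.4  -29.1] q [-0.03  0.82 -0.58  1.68  0.57  0.82 -0.22] F [-0.58  0.06 -0.59] open 88.0 grip 0.0
```

```bash
python3 -m crank '[[-3,-10,-10,0,0,0,0],[-10,-36,-20,0,0,0,0],[-18,-66,-29,0,0,0,0],[-27,-98,-29,0,0,0,0],[-36,-131,-29,0,0,0,0]]' | grep -E "pos|force"
python3 -m crank '[[-9,-33,0,0,0,0,0],[-17,-63,0,0,0,0,0],[-23,-85,0,0,0,0,0],[-28,-102,0,0,0,0,0],[-28,-102,0,0,0,0,0]]' | grep -E "pos|force"
python3 - <<'E'
from h import *
s=snap("side"); cv2.imwrite("pics/after1.png",s["img"][60:300,180:500,::-1])
P=s["P"]; Q=P.reshape(-1,3); Q=Q[(Q[:,2]>108)&(Q[:,2]<135)&(np.hypot(Q[:,0]-587,Q[:,1]-161)<40)]
print("b2cap",len(Q),cv2.minEnclosingCircle(Q[:,:2].astype(np.float32)),Q[:,2].max())
t=snap("top"); print("b2top",cap(t["P"],(222,190),25,108,135))
to(437.8,-29.8,65)
E
```

```text
tool_pos: [502.3, 53.0, 189.3]
wrist_force: [-0.2, -0.5, -0.8]
grasp_force: 0.0
tool_pos: [434.5, -33.5, 188.5]
wrist_force: [-0.2, 0.2, 0.4]
grasp_force: 0.0
b2cap 118 ((582.6031494140625, 158.56224060058594), 25.265274047851562) 125.09430579630089
b2top (array([587.6, 162. ,  22.2, 121.8, 222. ]), array([587.7, 160.5, 121.8]))
clk 14.15 tcp [438.5 -29.4 189. ] yaw 126.6 tilt [0.0006 0.0001]
shift [ 1.00e-01 -9.00e-01  1.24e+02] q [ 0.35  0.6  -0.6   2.15  0.63  0.58 -0.07] F [0.55 0.21 0.09] open 88.2 grip 0.0
```

View pics/after1.png

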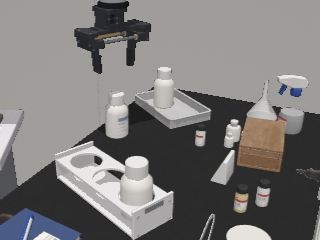

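Bottle 2 stands upright in the tray, at (164,88) in the crop and (587.6,162) from the top camera. Next I pick up bottle 1.

```bash
python3 -m crank '[[0,-1,20,0,0,0,0],[0,-1,45,0,0,0,0],[0,-1,75,0,0,0,0],[0,-1,95,0,0,0,0],[0,-1,105,0,0,0,0]]' | grep -E "pos|force"
python3 -m crank '[[0,0,6,0,0,0,0],[0,0,12,0,0,0,0],[0,0,18,0,0,0,0],[0,0,18,0,0,0,0],[0,0,18,0,0,0,0]]' | grep -E "pos|force"
python3 -m crank '[[0,0,0,0,0,0,255],[0,0,0,0,0,0,255],[0,0,0,0,0,0,255],[0,0,0,0,0,0,255],[0,0,0,0,0,0,255]]' 30 | grep -E "pos|force|open"
python3 -m crank '[[0,0,0,0,0,0,255],[0,0,0,0,0,0,255],[0,0,0,0,0,0,255],[0,0,0,0,0,0,255],[0,0,0,0,0,0,255]]' | grep -E "pos|force|open"
python3 -m crank '[[0,0,-5,0,0,0,255],[0,0,-12,0,0,0,255],[0,0,-20,0,0,0,255],[0,0,-30,0,0,0,255],[0,0,-40,0,0,0,255]]' | grep -E "pos|force|open"
python3 -m crank '[[0,0,-10,0,0,0,255],[0,0,-20,0,0,0,255],[0,0,-30,0,0,0,255],[0,0,-40,0,0,0,255],[0,0,-45,0,0,0,255]]' | grep -E "pos|force"
for i in 1 2 3 4 5 6; do python3 -m crank '[[0,0,0,0,0,0,255],[0,0,0,0,0,0,255],[0,0,0,0,0,0,255],[0,0,0,0,0,0,255],[0,0,0,0,0,0,255]]' | grep -E "pos|force|open"; done
python3 -c "
from h import *
to(369.9,-261.2,152)"
```

```text
tool_pos: [438.2, -27.8, 81.6]
wrist_force: [-0.5, -0.0, 0.2]
grasp_force: 0.0
tool_pos: [438.7, -28.3, 65.5]
wrist_force: [0.9, -0.2, 0.7]
grasp_force: 0.0
tool_pos: [438.2, -29.6, 66.0]
wrist_force: [-0.2, -0.2, 0.9]
opening: 60.0
grasp_force: 30.0
tool_pos: [438.2, -29.6, 65.9]
wrist_force: [1.0, 0.8, 5.0]
opening: 60.4
grasp_force: 30.0
tool_pos: [436.7, -30.0, 105.6]
wrist_force: [-0.2, -0.8, -1.7]
opening: 59.9
grasp_force: 30.0
tool_pos: [437.2, -30.0, 151.2]
wrist_force: [-0.2, -0.0, -2.5]
grasp_force: 30.0
tool_pos: [437.4, -29.7, 150.3]
wrist_force: [-0.5, 0.2, -1.8]
opening: 60.2
grasp_force: 30.0
tool_pos: [437.8, -29.7, 150.7]
wrist_force: [-0.3, -0.1, -1.1]
opening: 60.0
grasp_force: 30.0
tool_pos: [437.8, -29.7, 150.7]
wrist_force: [0.2, -0.1, -1.5]
opening: 59.5
grasp_force: 30.0
tool_pos: [437.8, -29.7, 150.7]
wrist_force: [-0.1, 0.1, -0.7]
opening: 60.0
grasp_force: 30.0
tool_pos: [437.8, -29.7, 150.7]
wrist_force: [0.6, -0.2, -1.3]
opening: 60.3
grasp_force: 30.0
tool_pos: [437.8, -29.7, 150.7]
wrist_force: [-0.3, 0.2, -1.5]
opening: 60.2
grasp_force: 30.0
clk 19.15 tcp [437.8 -29.7 150.7] yaw 126.7 tilt [ 0.     -0.0001]
shift [-145.  -192.8   -1.3] q [ 0.29  0.66 -0.52  2.18  0.73  0.47 -0.17] F [-0.28  0.16 -1.51] open 60.2 grip 29.99770121939946
```

The mean is about 1.4–1.5 N, roughly 150 g, so it is also light. It goes in the other end of the tray, at about (625,81).

```bash
python3 - <<'E'
from h import *
to(624.7,80.7,150.7)
s=snap("side"); Q=s["P"].reshape(-1,3); Q=Q[(np.hypot(Q[:,0]-438,Q[:,1]+30)<36)&(Q[:,2]>8)&(Q[:,2]<200)]
print("lowest held pts",np.round(np.percentile(Q[:,2],[0,1,5]),1)); print(arm.get_obs()["tau"])
E
```

```text
clk 19.15 tcp [437.8 -29.7 150.7] yaw 126.7 tilt [ 0.     -0.0001]
shift [-23.3 215.9   0. ] q [ 0.29  0.66 -0.52  2.18  0.73  0.47 -0.17] F [-0.28  0.16 -1.51] open 60.2 grip 29.99770121939946
lowest held pts [85.3 87.3 92.8]
[ 4.48646224e-04 -4.15732670e+01 -4.06799287e+00 -6.87444225e+00
 -3.14403581e-02  1.87789403e-03 -1.47370829e-04]
```

```bash
python3 -m crank '[[-1,10,0,0,0,0,255],[-3,30,0,0,0,0,255],[-6,56,0,0,0,0,255],[-9,84,0,0,0,0,255],[-12,112,0,0,0,0,255]]' | grep -E "pos|force"
python3 -m crank '[[-3,28,0,0,0,0,255],[-6,56,0,0,0,0,255],[-9,80,0,0,0,0,255],[-11,96,0,0,0,0,255],[-11,104,0,0,0,0,255]]' | grep -E "pos|force"
for i in 1 2 3; do python3 -m crank '[[0,0,0,0,0,0,255],[0,0,0,0,0,0,255],[0,0,0,0,0,0,255],[0,0,0,0,0,0,255],[0,0,0,0,0,0,255]]' | grep -E "pos|force"; done
python3 -m crank '[[0,0,8,0,0,0,255],[0,0,25,0,0,0,255],[0,0,45,0,0,0,255],[0,0,60,0,0,0,255],[0,0,68,0,0,0,255]]' | grep -E "pos|force"
python3 -m crank '[[0,0,3,0,0,0,255],[0,0,6,0,0,0,255],[0,0,9,0,0,0,255],[0,0,10,0,0,0,255],[0,0,11,0,0,0,255]]' | grep -E "pos|force"
python3 -m crank '[[0,0,0,0,0,0,255],[0,0,0,0,0,0,255],[0,0,0,0,0,0,255],[0,0,0,0,0,0,255],[0,0,0,0,0,0,255]]' | grep -E "pos|force"
for i in 1 2; do python3 -m crank '[[0,0,1,0,0,0,255],[0,0,1,0,0,0,255],[0,0,1,0,0,0,255],[0,0,1,0,0,0,255],[0,0,1,0,0,0,255]]' | grep -E "pos|force"; done
```

```text
tool_pos: [536.2, 28.7, 150.8]
wrist_force: [0.9, -0.0, -2.1]
grasp_force: 30.0
tool_pos: [626.9, 83.3, 150.6]
wrist_force: [-0.3, -0.6, -1.1]
grasp_force: 30.0
tool_pos: [624.0, 80.1, 150.8]
wrist_force: [-0.3, 0.9, -2.9]
grasp_force: 30.0
tool_pos: [624.6, 81.0, 150.7]
wrist_force: [0.7, 1.0, -1.7]
grasp_force: 30.0
tool_pos: [624.6, 81.0, 150.7]
wrist_force: [-0.9, 0.7, -1.2]
grasp_force: 30.0
tool_pos: [623.3, 80.5, 80.2]
wrist_force: [0.1, -0.2, -1.0]
grasp_force: 30.0
tool_pos: [625.1, 81.2, 72.2]
wrist_force: [-0.5, 1.0, -1.0]
grasp_force: 30.0
tool_pos: [624.7, 81.0, 71.9]
wrist_force: [0.9, -1.2, -1.1]
grasp_force: 30.0
tool_pos: [624.6, 81.0, 70.7]
wrist_force: [0.4, 0.6, -1.5]
grasp_force: 30.0
tool_pos: [624.7, 81.1, 69.7]
wrist_force: [-0.7, -0.4, -2.0]
grasp_force: 30.0
```

```bash
python3 -m crank '[[0,0,1,0,0,0,255],[0,0,1,0,0,0,255],[0,0,1,0,0,0,255],[0,0,1,0,0,0,255],[0,0,1,0,0,0,255]]' | grep -E "pos|force"
python3 -m crank '[[0,0,0.5,0,0,0,255],[0,0,0.5,0,0,0,255],[0,0,0.5,0,0,0,255],[0,0,0.5,0,0,0,255],[0,0,0.5,0,0,0,255]]' | grep -E "pos|force"
```

```text
tool_pos: [624.8, 81.2, 69.0]
wrist_force: [-0.7, -0.4, 2.1]
grasp_force: 30.0
tool_pos: [624.9, 81.2, 69.0]
wrist_force: [-1.3, -1.1, 5.8]
grasp_force: 30.0
```

Bottle 1 is touching the tray floor, so I release it, rise and check.

```bash
python3 -m crank '[[0,0,-0.5,0,0,0,255],[0,0,-0.5,0,0,0,150],[0,0,-0.5,0,0,0,0],[0,0,-0.5,0,0,0,0],[0,0,-0.5,0,0,0,0]]' | grep -E "pos|open"
python3 -m crank '[[0,0,0,0,0,0,0],[0,0,0,0,0,0,0],[0,0,0,0,0,0,0],[0,0,0,0,0,0,0],[0,0,0,0,0,0,0]]' | grep -E "open|force"
python3 -m crank '[[0,0,-10,0,0,0,0],[0,0,-25,0,0,0,0],[0,0,-45,0,0,0,0],[0,0,-65,0,0,0,0],[0,0,-85,0,0,0,0]]' | grep -E "pos|force"
python3 -m crank '[[0,-20,-20,0,0,0,0],[0,-50,-30,0,0,0,0],[0,-90,-35,0,0,0,0],[0,-130,-35,0,0,0,0],[0,-160,-35,0,0,0,0]]' | grep -E "pos|force"
python3 -m crank '[[0,-25,0,0,0,0,0],[0,-40,0,0,0,0,0],[0,-50,0,0,0,0,0],[0,-50,0,0,0,0,0],[0,-50,0,0,0,0,0]]' | grep -E "pos|wrist"
python3 - <<'E'
from h import *
t=snap("top"); P=t["P"]; cv2.imwrite("pics/end.png",t["img"][100:300,150:470,::-1].repeat(2,0).repeat(2,1))
Q=P.reshape(-1,3)
for c in((587,162),(625,81),(474,-398)):
    q=Q[(Q[:,2]>108)&(Q[:,2]<135)&(np.hypot(*(Q[:,:2]-c).T)<38)]
    print(len(q),cv2.minEnclosingCircle(q[:,:2].astype(np.float32)),np.median(q[:,2]))
print(arm.get_obs()["clock"])
E
```

```text
tool_pos: [624.6, 80.9, 68.4]
opening: 77.7
wrist_force: [0.2, -0.6, -1.7]
opening: 88.1
grasp_force: 0.0
tool_pos: [624.6, 81.1, 155.3]
wrist_force: [0.1, -0.4, -0.3]
grasp_force: 0.0
tool_pos: [493.7, -16.7, 189.7]
wrist_force: [-1.1, -0.3, -0.1]
grasp_force: 0.0
tool_pos: [457.2, -44.2, 189.3]
wrist_force: [0.5, 0.3, 0.8]
221 ((587.672607421875, 162.2433624267578), 22.081993103027344) 121.51597082653097
225 ((625.5908813476562, 81.77790832519531), 22.047439575195312) 121.67459187284953
242 ((474.2818908691406, -397.8863220214844), 22.033971786499023) 128.65681239407195
26.3333
```

View pics/end.png

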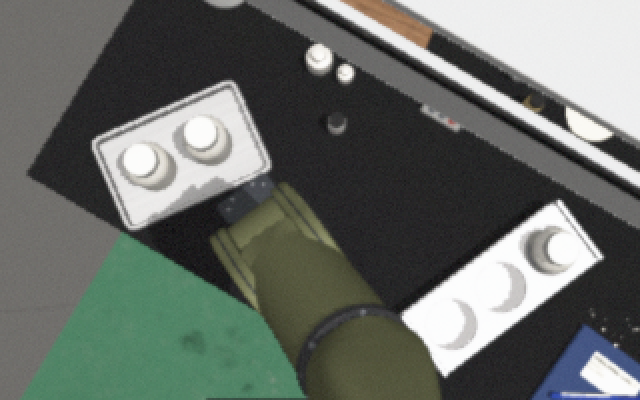

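The picture shows both bottles upright in the tray, at (142,160) and (203,133), with the vial at (337,122) and the stock bottle unmoved. The wrist reading is noisy, so I'll cross-check bottle 1's weight from the joint torques at the pose where I weighed it.

```bash
python3 -m crank '[[22,-6,15,0,0,0,0],[22,-7,38,0,0,0,0],[22,-7,38,0,0,0,0],[22,-7,38,0,0,0,0],[22,-7,38,0,0,0,0]]' >/dev/null
python3 -m crank '[[0,0,0,0,0,0,0],[0,0,0,0,0,0,0],[0,0,0,0,0,0,0],[0,0,0,0,0,0,0],[0,0,0,0,0,0,0]]' >/dev/null
python3 -m crank '[[0,0,0,0,0,0,0],[0,0,0,0,0,0,0],[0,0,0,0,0,0,0],[0,0,0,0,0,0,0],[0,0,0,0,0,0,0]]' 
python3 -c "
from h import *
to(437.8,-29.7,150.7); print(arm.get_obs()['tau'])"
```

```text
clock: 27.58
tool_pos: [437.5, -31.1, 150.7]
tool_rot: [0.0, 0.448, 0.894, -0.0]
wrist_force: [-0.1, 0.4, -0.4]
opening: 88.3
grasp_force: 0.0
clk 27.5833 tcp [437.5 -31.1 150.7] yaw 126.7 tilt [-0.     -0.0001]
shift [0.9 1.  0. ] q [ 0.3   0.66 -0.52  2.19  0.74  0.47 -0.17] F [-0.07  0.44 -0.39] open 88.3 grip 0.0
[ 1.05237047e-02 -4.08645737e+01 -3.96238625e+00 -6.67685643e+00
 -3.05989198e-02  3.20595442e-03  2.76016262e-04]
```

The torque difference of 0.71 N m at 0.44 m gives about 0.16 kg, which confirms it is light.

```bash
python3 -c "
from rig import job_done
print(job_done())"
```

```text
the job is handed in; nothing more can be done
None
```

Both loose bottles weighed light, bottle_1 about 155 g and bottle_2 about 180 g, so both now stand upright in the steel tray and nothing went into the rack; the job is handed in, with no verdict returned.

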